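# Load the reagent carrier and hold it home in the code reader

### The job

Set the three bottles standing on the bench (white square bottle, amber bottle, small vial) upright into the carrier's three empty pockets, each fully down in the pocket that fits it, without dropping or knocking any over. Then slide the loaded carrier into the corner of the code reader's deck, flat and square against the back stop and the side stop at once, and finish with the gripper still on the carrier, keeping it firmly pressed against both stops so that its code can be read. Leave the wash bottle in its pocket and everything else on the bench where it stands.

Things in the scene. Friction and masses are not known exactly. Their poses are not given: they have to be found in the camera images.
- carrier: Grey reagent carrier 160 (x) x 116 (y) x 36 mm, about 0.45 kg empty, loose on the reader's deck; origin at the centre of its underside, x along its long side, code label on the +x end (towards the back stop), z up. Four pockets 31 mm deep at x = +-50, y = +-30 mm, floors 5 mm above the underside. In its middle a blue grip tab 34 (x) x 14 (y) mm stands up to 85 mm, to pinch across y from above.
- handle (a point): Grip point in the middle of the carrier's blue tab, 72 mm above the carrier's underside (tab top 13 mm higher); axes as the carrier.
- pocket_square (a point): Centre of the floor of the square pocket, 41 x 41 mm, at carrier x = +50, y = +30 mm; axes as the carrier. Empty at the start; for the square bottle.
- pocket_medium (a point): Centre of the floor of the round 36 mm pocket, at carrier x = -50, y = +30 mm. Empty at the start; for the amber bottle.
- pocket_small (a point): Centre of the floor of the round 30 mm pocket, at carrier x = +50, y = -30 mm. Empty at the start; for the vial.
- pocket_wash (a point): Centre of the floor of the round 40 mm pocket, at carrier x = -50, y = -30 mm. The wash bottle already stands in it.
- square_bottle: White square reagent bottle with green screw cap, 36 x 36 mm body with flat sides up to 66 mm, cap 26 mm diameter up to 86 mm, about 90 g; origin at the centre of its underside, x and y square to its sides. Gripped across two flats 55 mm up, the fingertips stay above the carrier's top.
- amber_bottle: Round amber glass bottle with white cap, 32 mm diameter up to 60 mm, cap 24 mm diameter up to 79 mm, about 90 g; origin at the centre of its underside.
- vial: Small clear calibrator vial with yellow label and orange cap, 26 mm diameter, 70 mm tall, straight-sided, about 50 g; origin at the centre of its underside.
- wash_bottle: White round wash bottle with yellow cap, 36 mm diameter, 80 mm tall; already in its carrier pocket and stays there; origin at the centre of its underside.
- reader: Code reader: low fixed white housing with a steel deck, 300 (x) x 280 (y) x 28 mm high, fixed to the bench; origin at the centre of its underside, x pointing to the back stop, y away from the side stop, z up. The carrier slides easily on the polished deck and along the stops (friction about 0.25).
- back_stop: White reader head at the far end of the deck, fixed, 40 mm high above the deck and 240 mm wide; origin at the foot of its flat face, which looks to reader -x and carries the dark window; face at reader x = +125 mm.
- side_stop: Aluminium fence on the right (-y) side of the deck, fixed, 40 mm high above the deck and 250 mm long; origin at the foot of its flat face, which looks to reader +y; face at reader y = -125 mm.
- reader_corner (a point): Point on the deck's surface where the two stop faces meet (reader x = +125, y = -125 mm, 28 mm above the bench), axes as the reader. A carrier fully home has its origin at x = -80, y = +58, z = 0 mm from it.
- tube_rack: White wire rack 90 x 153 mm full of orange-capped tubes, 100 mm tall; bystander; origin at the centre of its underside.
- beaker: Glass beaker 68 mm diameter, 85 mm tall; bystander; origin at the centre of its underside.
- tip_box: Blue pipette tip box with clear lid, 122 x 82 x 63 mm; bystander; origin at the centre of its underside.
- timer: White lab timer lying flat, 64 x 70 x 18 mm; bystander; origin at the centre of its underside.
- marker: Blue marker pen with black cap lying on the bench, 135 mm long, 14 mm thick; bystander; origin at its middle, underneath, x along the pen.
Not all that is in view belongs to the job. What is shaped like the vial but purple is not meant. What is shaped like the square_bottle but blue is not meant.

How it is judged:
By the outcome, as a careful person would: the job done as asked, in the order asked, and still so for the second after the job is handed in, while the arm keeps its last pose, push and grip.
It also fails if it takes over 72 s, if anything falls off the work surface, if the arm or the gripper's body presses on something with over 40 N, if the wrist force passes 120 N, or if a joint passes its speed limit or range.

### The arm

A 7-joint arm with a two-finger parallel gripper is mounted at the origin on the work surface. World frame = base frame: x ahead of the robot, y to its left, z up, the work surface at z = 0. Lengths are in mm, angles in rad, forces in N, time in s.
With the tool pointing down it reaches from about 425 to 925 mm from the base axis. Payload 6.8 kg.
Tool frame: the origin (TCP) lies at the centre of the arm's flange, where the gripper is bolted on; the fingertips stand nose_length ahead of it and the grasp point (between the pads) lies 155 mm ahead of it (nose_length is the distance from the TCP to the fingertips, in mm); z points along the fingers, y is the line along which they close (so a half turn about z gives the same grasp; the last joint's range is limited). The gripper opens to 85 mm and grips with 20 to 120 N. Pads are 22 mm wide; open, the fingers measure 114 mm over their backs; the gripper's body (76 mm by 85 mm) begins 54 mm behind the grasp point. The pads swing forward as they close: fully open they stand 13 mm farther back than shut.
Start: joints at [-1.419, 0.477, 0.022, 1.555, -0.011, 1.109, -0.083], TCP at [173.396, 652.362, 404.708] pointing down, gripper open.
Joint ranges: [-2.96, 2.96], [-0.34, 2.1], [-1.41, 1.46], [0.24, 2.44], [-1.37, 4.51], [0.17, 1.92], [-2.96, 2.96]. Speed limits (rad/s): [2.39, 2.39, 3.14, 3.14, 3.14, 3.14, 3.14].

### API

Orientations are given as a unit quaternion [w, x, y, z].
In Python, from rig import * gives the robot as it stands.
- The arm moves only by the shell command python3 -m creep 'ROWS' [OPENING] [FORCE]. ROWS is JSON, a list of rows, each a list of 6 numbers: the shift along the tool's x, y, z normalised to -1 to 1, where 1 is 400 mm, then the turn, a rotation vector about the tool's x, y, z normalised to -1 to 1, where 1 is 2 rad. A call has 1 to 12 rows; each row is the pose to reach, as a shift and turn from the pose commanded when the call began, along the tool's axes at that moment; what a row does not reach only later rows make up. A row lasts 1/8 s, in which the tool goes at most 62.5 mm and 10.7 degrees, less where a joint would pass 70% of its speed; a pose out of reach is approached as far as the arm can. A call with a number of a shift or a turn outside -1 to 1 is refused whole. A call with a gripper value outside its range is refused whole. OPENING is the opening, from -1 (shut) to 1 (fully open), set as the call begins (- or left out, the last holds). The fingers move at their own pace and stop on an object; FORCE is the grip in N (left out, the last holds). Time passes only in rows, so rows that repeat a pose let the fingers close. It gives the time, the measured TCP pose, the force, the opening and the grip force at its end, in the units of the state.
- read_state(): the state, without advancing time (a new reading comes with each control period).
- capture(name): name is "side" or "top"; returns a dict with "img" (420x560x3 uint8, red, green, blue), "vertical_fov" (degrees; the focal length in pixels is half the picture's height over the tangent of half this angle, whatever the lens; pixels are square), "cx", "cy" (the principal point, pixels), "world_to_cam" (4x4, takes a point from world to camera coordinates). Camera axes: x right, y up, looking along -z (the intrinsics and any distortion apply to the point x, -y, -z); pixel columns grow to the right and rows downward; lengths in mm; the calibration is good to about 2 mm. A picture is of the moment at which its call begins. There is no depth.
- finish_job(): hands the job in; it is judged then, once.
The state is a dict: "clock": time; "qpos": joint angles; "qd": joint speeds; "tau": joint torques, N m; "tool_pos": TCP position; "eef_rot": TCP orientation; "ft_force": force on the tool from outside, world axes, zero at the start; "moment": the same for the moment, N m; "opening": finger opening in mm; "finger_force": force on a finger pad.
Only numpy, scipy, OpenCV 4.12 (cv2) and the standard library are available. Lean on these libraries where they do the work, as an engineer would, in place of code of your own. Each camera call takes 0.05 s, during which the arm holds its last target. There are 200 camera calls.

## Working session

There is one attempt and no reset: what is moved stays moved. The work goes in short steps, Python scripts to look and compute and a shell command to move; the robot and the scene stay as the last step left them, time stands still between calls to the robot, and variables do not carry over. Pictures are saved under pics/ and viewed, at most 10 in all, crops included, and the job is handed in when it is done.

```bash
mkdir -p pics; ls
python3 - <<'E'
from rig import *
import cv2
s=read_state();print(s)
for n in("top","side"):
    c=capture(n);cv2.imwrite(f"pics/{n}0.png",c["img"][:,:,::-1]);print({k:v for k,v in c.items() if k!="img"})
E
```

```text
pics
{'clock': 0.0, 'qpos': array([-1.4191124 ,  0.47780161,  0.02233675,  1.55643799, -0.01150826,
        1.10932177, -0.08312206]), 'qd': array([ 0.00125763,  0.00021468, -0.00277808,  0.00010392,  0.00215633,
       -0.00028598,  0.00099152]), 'tau': array([-1.35471291e-05, -5.96446574e+01,  1.60752084e+00, -2.81200737e+01,
        1.23667350e-02,  9.20467253e-03, -1.92526741e-06]), 'tool_pos': array([173.30662324, 652.08810705, 403.73004843]), 'eef_rot': array([-5.52968230e-05,  1.29527633e-01,  9.91575386e-01, -9.18670518e-04]), 'ft_force': array([ 0.13442   , -0.51270764, -0.87476405]), 'moment': array([-0.00744525,  0.00558858, -0.06792404]), 'finger_force': 0.0, 'opening': 84.94274820566788}
{'vertical_fov': 51.52125174639086, 'cx': 275.5029753257305, 'cy': 212.13757403965064, 'world_to_cam': array([[ 2.66838922e-02, -9.99637161e-01,  3.67633456e-03,
        -4.70603702e+01],
       [ 9.84266300e-01,  2.69158177e-02,  1.74629293e-01,
        -5.07245995e+02],
       [-1.74664882e-01, -1.04129702e-03,  9.84627389e-01,
        -1.02753920e+03],
       [ 0.00000000e+00,  0.00000000e+00,  0.00000000e+00,
         1.00000000e+00]])}
{'vertical_fov': 52.09408278181599, 'cx': 279.44705350750604, 'cy': 212.81208040877084, 'world_to_cam': array([[-9.98638848e-01, -5.20880756e-02,  2.69900666e-03,
         4.76746977e+02],
       [ 3.72481064e-02, -6.75990063e-01,  7.35968758e-01,
        -9.17667673e+01],
       [-3.65106946e-02,  7.35067525e-01,  6.77010120e-01,
        -1.25938124e+03],
       [ 0.00000000e+00,  0.00000000e+00,  0.00000000e+00,
         1.00000000e+00]])}
```

Run:
```python
import cv2
for n in("top","side"):
    i=cv2.imread(f"pics/{n}0.png");cv2.imwrite(f"pics/{n}0b.png",cv2.resize(i,(800,600),interpolation=cv2.INTER_CUBIC))
```

```text
(no output)
```

View pics/top0b.png

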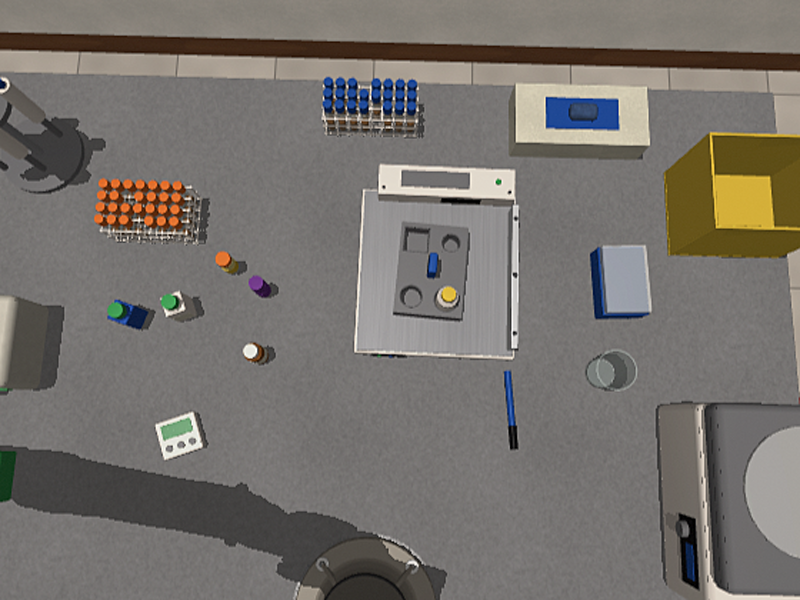

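View pics/side0b.png

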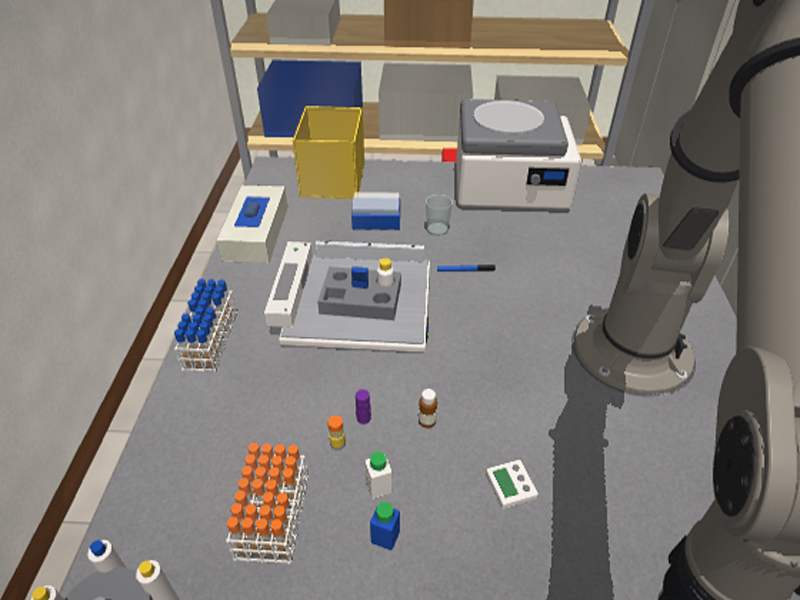

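```bash
cat > h.py <<'E'
import cv2,numpy as np
def crop(src,x0,y0,w,h,k):
    i=cv2.imread(src)[y0:y0+h,x0:x0+w];i=cv2.resize(i,None,fx=k,fy=k,interpolation=cv2.INTER_CUBIC)
    for x in range(-(-x0//10)*10,x0+w,10):
        cv2.line(i,(int((x-x0+.5)*k),0),(int((x-x0+.5)*k),6),(0,255,255),1)
        if x%20==0:cv2.putText(i,str(x),(int((x-x0+.5)*k)-10,18),0,.4,(0,255,255),1)
    for y in range(-(-y0//10)*10,y0+h,10):
        cv2.line(i,(0,int((y-y0+.5)*k)),(6,int((y-y0+.5)*k)),(0,255,255),1)
        if y%20==0:cv2.putText(i,str(y),(8,int((y-y0+.5)*k)+4),0,.4,(0,255,255),1)
    return i
def side(a,b):
    H=max(a.shape[0],b.shape[0]);p=lambda i:np.pad(i,((0,H-i.shape[0]),(0,0),(0,0)))
    return np.hstack([p(a),p(b)])
E
python3 - <<'E'
from h import *
cv2.imwrite("pics/c1.png",side(crop("pics/top0.png",110,170,85,90,5),crop("pics/top0.png",272,150,60,80,6)))
cv2.imwrite("pics/c2.png",side(crop("pics/side0.png",220,265,95,90,4),crop("pics/side0.png",185,165,120,80,3.4)))
cv2.imwrite("pics/c3.png",crop("pics/top0.png",245,112,125,145,4))
E
```

```text
(no output)
```

View pics/c1.png

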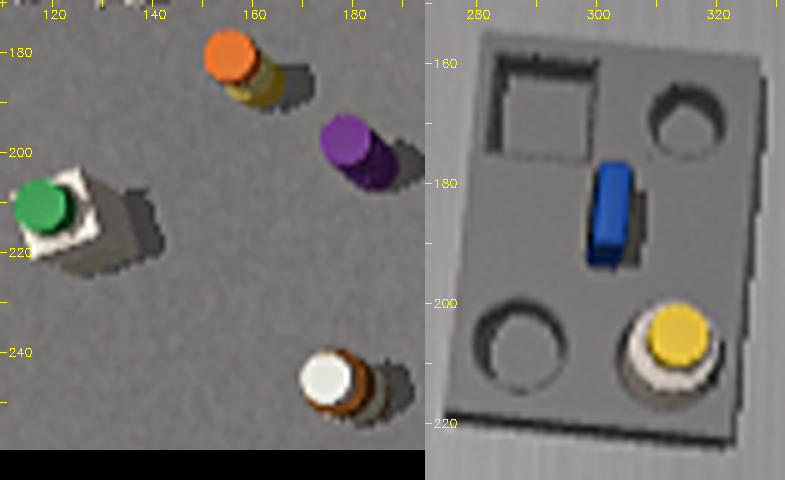

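View pics/c2.png

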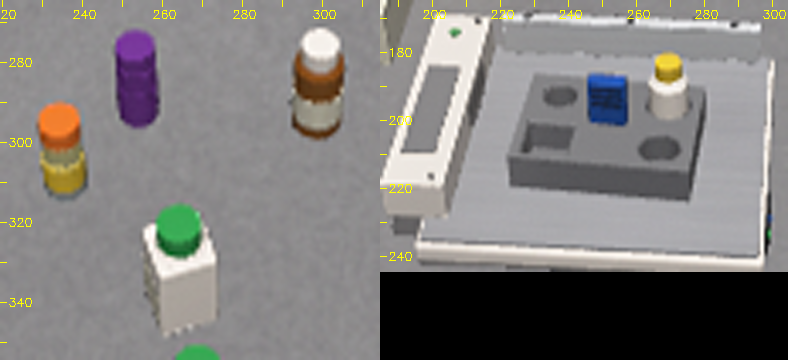

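View pics/c3.png

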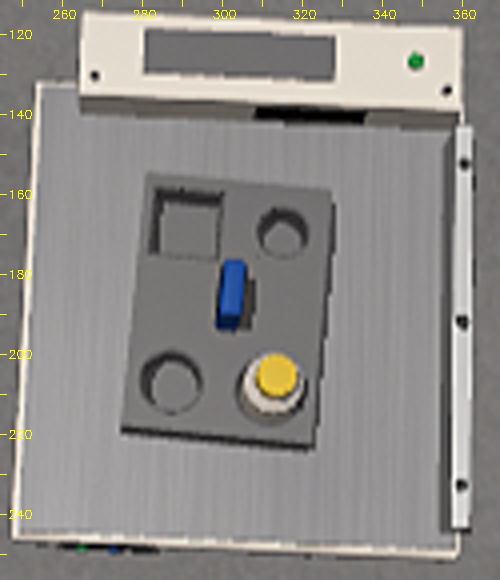

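```bash
cat >> h.py <<'E'
from scipy.optimize import least_squares
from rig import *
C={}
def cam(n):
    if n not in C:C[n]=capture(n)
    return C[n]
def proj(n,P):
    c=cam(n);P=np.atleast_2d(P).astype(float);q=P@c["world_to_cam"][:3,:3].T+c["world_to_cam"][:3,3]
    f=210/np.tan(np.radians(c["vertical_fov"]/2));return np.c_[c["cx"]+f*q[:,0]/-q[:,2],c["cy"]-f*q[:,1]/-q[:,2]]
def body(p,L):
    c,s=np.cos(p[2]),np.sin(p[2]);L=np.array(L,float);return np.c_[p[0]+c*L[:,0]-s*L[:,1],p[1]+s*L[:,0]+c*L[:,1],L[:,2]]
def fit(obs,p0,name):
    # obs: {cam:[(lx,ly,z,u,v)]}
    def r(p):return np.concatenate([(proj(n,body(p,np.array(o)[:,:3]))-np.array(o)[:,3:]).ravel() for n,o in obs.items()])
    R=least_squares(r,p0);print(name,np.round(R.x,3),"res",np.round(R.fun,1));return R.x
def point(obs,z,name):
    def r(p):return np.concatenate([proj(n,[p[0],p[1],z])[0]-uv for n,uv in obs.items()])
    R=least_squares(r,[500,200]);print(name,np.round(R.x,1),"res",np.round(R.fun,1))
    for n,uv in obs.items():
        print("   ",n,np.round(least_squares(lambda p:proj(n,[p[0],p[1],z])[0]-uv,[500,200]).x,1))
E
python3 - <<'E'
from h import *
point({"top":(155.7,180.7),"side":(234.3,293.4)},70,"vial")
point({"top":(118.1,210.7),"side":(264.5,319.3)},86,"square")
point({"top":(174.7,245.1),"side":(299.5,274.9)},79,"amber")
X,Y=80,58
carT=[(X,Y,64,281.8,155.3),(X,-Y,64,327.8,159.5),(-X,Y,64,274.8,217.8),(-X,-Y,64,322.8,222.3),(0,0,113,302.7,182.8)]
carS=[(X,Y,64,223,210.7),(-X,Y,64,275.7,214.8),(X,-Y,64,229.5,186.9),(-X,-Y,64,280.1,190.4)]
fit({"top":carT},[600,0,0],"carT");fit({"side":carS},[600,0,0],"carS");fit({"top":carT,"side":carS},[600,0,0],"car")
rT=[(125,120,28,265,139.5),(125,-120,28,358.8,143.5),(-150,140,28,248.3,246),(-150,-140,28,359,249.8)]
rS=[(-150,140,28,297.7,241)]
fit({"top":rT},[600,0,0],"rT");fit({"top":rT,"side":rS},[600,0,0],"r")
h=18
fit({"top":[(0,0,86,118.1,210.7),(h,-h,66,126.1,203.1),(-h,h,66,116.1,220.9-.5)]},[600,300,.3],"sqT")
fit({"side":[(0,0,86,264.5,319.3),(-h,h,0,273.5,343.8),(h,h,0,261.5,347.8),(-h,h,66,273.3,326.5),(h,h,66,258.8,328.3)]},[600,300,.3],"sqS")
E
```

```text
vial [573.6 260.5] res [-0.1 -0.   0.  -0.2]
    top [573.6 260.2]
    side [573.5 260.9]
square [494.  339.6] res [-0.3  0.1 -0.1 -0.3]
    top [494.3 339. ]
    side [493.6 340.3]
amber [417.  201.7] res [-0.2  0.  -0.  -0.2]
    top [417.1 201.4]
    side [416.9 202.5]
carT [ 5.66164e+02 -9.58310e+01 -7.40000e-02] res [-0.5 -0.8  0.2 -0.4  0.   0.1 -0.1  0.4  0.4  0.5]
carS [ 5.6558e+02 -9.1365e+01 -5.2000e-02] res [-0.8  0.5  0.5  0.3  0.2 -0.5  0.1 -0.5]
car [ 5.6605e+02 -9.5019e+01 -6.7000e-02] res [-1.  -0.6 -0.3 -0.5 -0.1  0.4 -0.2  0.3  0.   0.6 -0.9 -0.7  0.  -0.3
  0.5 -1.4  0.3 -1. ]
rT [ 5.73691e+02 -1.13884e+02 -3.80000e-02] res [-0.9 -0.9 -1.8  1.  -0.  -1.8  2.6  1.8]
r [ 5.72734e+02 -1.13312e+02 -3.60000e-02] res [-1.2 -0.5 -2.1  1.2 -0.2 -1.4  2.4  2.  -1.6 -1.4]
sqT [4.95038e+02 3.38873e+02 3.47000e-01] res [ 0.1 -0.3  0.3 -0.5 -0.4  0.8]
sqS [4.94012e+02 3.36036e+02 3.18000e-01] res [-0.  -1.6  0.9 -0.9 -1.9 -1.3  0.9  1.   0.   2.8]
```

Run:
```python
from h import *
X,Y=80,58
T=[(X,Y,64,281.8,155.3),(X,-Y,64,327.8,159.5),(-X,Y,64,274.8,217.8),(-X,-Y,64,322.8,222.3),(0,0,113,302.7,182.8)]
S=[(X,Y,64,223,210.7),(-X,Y,64,275.7,214.8),(X,-Y,64,229.5,186.9),(-X,-Y,64,280.1,190.4)]
T2=[(-50,30,64,287.3,207.1),(50,-30,64,315.25,169.75),(50,30,64,291.25,167.4),(0,0,113,302.7,182.8)]
S2=[(50,-30,64,237.4,192.7),(-50,30,64,266.6,208.0),(0,0,113,251.9,187.4)]
p=fit({"top":T2},[600,0,0],"pT");fit({"side":S2},[600,0,0],"pS")
p=fit({"top":T2+T,"side":S2+S},[600,0,0],"all")
# overlay of the wireframe on the pictures, carrier + reader guesses
r=fit({"top":[(125,120,28,265,139.5),(125,-120,28,358.8,143.5),(-150,140,28,248.3,246),(-150,-140,28,359,249.8)]},[570,-110,0],"r")
def ov(n,k,x0,y0,w,h):
    i=crop(f"pics/{n}0.png",x0,y0,w,h,k)
    def pl(P,col,closed=True):cv2.polylines(i,[np.round((proj(n,P)-[x0,y0]+.5)*k).astype(int)],closed,col,1,cv2.LINE_AA)
    sq=lambda a,b,z,cx=0,cy=0:[(cx+a,cy+b,z),(cx-a,cy+b,z),(cx-a,cy-b,z),(cx+a,cy-b,z)]
    t=np.linspace(0,6.28,40)
    for L in(sq(80,58,64),sq(20.5,20.5,64,50,30),sq(17,7,113)):pl(body(p,L),(0,0,255))
    for cx,cy,R in((-50,30,18),(50,-30,15)):pl(body(p,np.c_[cx+R*np.cos(t),cy+R*np.sin(t),0*t+64]),(0,0,255))
    pl(body(r,sq(150,140,28)),(0,255,0));pl(body(r,[(125,120,28),(125,-120,28)]),(0,255,0));pl(body(r,[(125,-125,28),(-125,-125,28)]),(255,0,255))
    pl(body(r,[(125,120,68),(125,-120,68)]),(0,255,0));pl(body(r,[(125,-125,68),(-125,-125,68)]),(255,0,255))
    return i
cv2.imwrite("pics/o1.png",side(ov("top",3.3,244,112,122,145),ov("side",3.3,185,165,118,80)))
```

```text
pT [ 5.66275e+02 -9.51230e+01 -7.10000e-02] res [ 0.  -0.2  0.1 -0.2 -0.2 -0.2  0.   0.5]
pS [ 5.65804e+02 -9.19810e+01 -6.50000e-02] res [ 0.2 -0.2  0.4 -0.  -0.6  0.2]
all [ 5.66114e+02 -9.48480e+01 -6.80000e-02] res [-0.  -0.1 -0.1 -0.2 -0.3 -0.1 -0.1  0.6 -1.1 -0.7 -0.4 -0.5 -0.2  0.3
 -0.3  0.3 -0.1  0.6  0.3 -0.8  0.3 -0.6 -0.6 -0.4 -1.  -0.7 -0.  -0.3
  0.5 -1.4  0.3 -0.9]
r [ 5.73691e+02 -1.13884e+02 -3.80000e-02] res [-0.9 -0.9 -1.8  1.  -0.  -1.8  2.6  1.8]
```

View pics/o1.png

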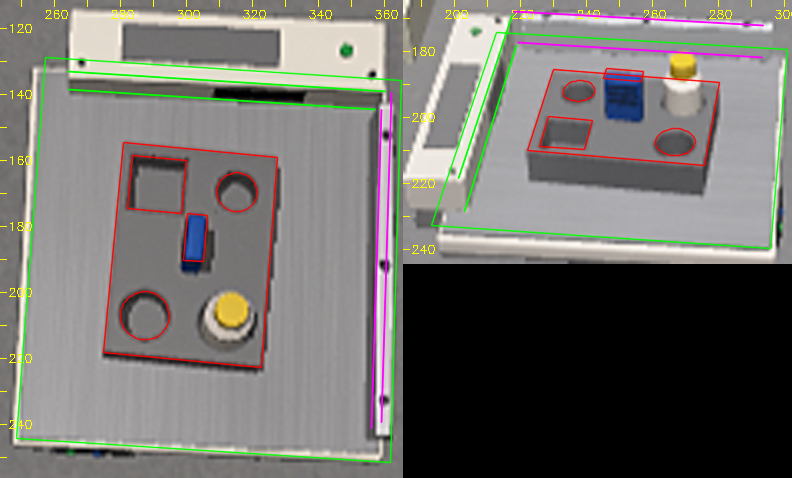

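```bash
cat >> h.py <<'E'
from scipy.spatial.transform import Rotation as Ro
try:
    from rig import nose_length;NL=nose_length
except Exception: NL=None
def pose():
    s=read_state();q=s["eef_rot"];return s,np.array(s["tool_pos"]),Ro.from_quat([q[1],q[2],q[3],q[0]])
def plan(*targets):
    """targets: (x,y,z of grasp point, psi): prints row for each, from the present pose"""
    s,p,R=pose();y=R.as_matrix()[:,1];print("t",round(s["clock"],2),"grasp",np.round(p+155*R.as_matrix()[:,2],1),"psi",round(np.arctan2(-y[0],y[1]),3),"q",np.round(s["qpos"],2),"open",round(s["opening"],1))
    for x,yy,z,psi in targets:
        Rt=Ro.from_matrix(Ro.from_euler("z",psi).as_matrix()@np.diag([-1.,1,-1]))
        d=R.inv().apply(np.array([x,yy,z])-155*Rt.as_matrix()[:,2]-p)/400;w=(R.inv()*Rt).as_rotvec()/2
        print(np.round(np.r_[d,w],4).tolist())
E
python3 - <<'E'
from h import *
import rig;print([k for k in dir(rig) if not k.startswith("_")],NL)
def at(u,v,z,n):
    print(n,np.round(least_squares(lambda p:proj("top",[p[0],p[1],z])[0]-(u,v),[500,200]).x,1))
at(178.9,197.5,70,"purple");at(82.6,217.5,86,"blue");at(124.6,155.4,100,"rackcap");at(138.6,169.4,0,"rackfoot");at(143.5,133,100,"rack far wire")
plan((573.5,260.5,180,-2.21),(573.5,260.5,57,-2.21))
E
```

```text
['IKError', 'capture', 'finish_job', 'nose_length', 'read_state'] 173.4
purple [533.4 201. ]
blue [475.7 421.1]
rackcap [626.2 330.4]
rackfoot [619.8 327. ]
rack far wire [683.5 289.8]
t 0.35 grasp [173.4 652.2 249.5] psi -0.26 q [-1.42  0.48  0.02  1.56 -0.01  1.11 -0.08] open 85.2
[-1.2184, -0.6895, 0.174, -0.0001, 0.0002, 0.9751]
[-1.2184, -0.6894, 0.4815, -0.0001, 0.0002, 0.9751]
```

```bash
python3 -m creep '[[-0.61,-0.345,0.08,0,0,0.5],[-0.61,-0.345,0.08,0,0,0.5],[-0.61,-0.345,0.08,0,0,0.5],[-0.61,-0.345,0.08,0,0,0.5],[-0.61,-0.345,0.08,0,0,0.5],[-0.61,-0.345,0.08,0,0,0.5],[-0.61,-0.345,0.08,0,0,0.5]]' 0.3 30; python3 -c "
from h import *
plan((573.5,260.5,180,-2.21),(573.5,260.5,57,-2.21))"
```

```text
clock: 1.23
tool_pos: [373.9, 456.2, 372.8]
eef_rot: [-0.0, 0.589, 0.808, 0.0]
ft_force: [0.5, -0.5, 0.5]
opening: 55.3
finger_force: 0.0
t 1.23 grasp [373.9 456.2 217.8] psi -1.26 q [-1.22  0.38  0.29  1.81 -0.13  0.97 -0.56] open 55.3
[-0.6186, 0.3253, 0.0944, -0.0, -0.0001, 0.4752]
[-0.6186, 0.3253, 0.4019, -0.0, -0.0001, 0.4752]
```

```bash
python3 -m creep '[[-0.619,0.325,0.09,0,0,0.475],[-0.619,0.325,0.09,0,0,0.475],[-0.619,0.325,0.09,0,0,0.475],[-0.619,0.325,0.09,0,0,0.475],[-0.619,0.325,0.09,0,0,0.475],[-0.619,0.325,0.09,0,0,0.475],[-0.619,0.325,0.18,0,0,0.475],[-0.619,0.325,0.26,0,0,0.475],[-0.619,0.325,0.34,0,0,0.475],[-0.619,0.325,0.402,0,0,0.475],[-0.619,0.325,0.402,0,0,0.475],[-0.619,0.325,0.402,0,0,0.475]]' && python3 -m creep '[[0,0,0,0,0,0],[0,0,0,0,0,0],[0,0,0,0,0,0],[0,0,0,0,0,0],[0,0,0,0,0,0],[0,0,0,0,0,0]]' -1 30;  python3 -c "
from h import *
plan()
cv2.imwrite('pics/g1.png',cv2.resize(cam('side')['img'][190:350,160:360,::-1],None,fx=4,fy=3.75))"
```

```text
clock: 2.72
tool_pos: [573.2, 261.6, 212.9]
eef_rot: [-0.0, 0.893, 0.45, 0.001]
ft_force: [0.8, 0.1, 0.1]
opening: 55.7
finger_force: 0.0
clock: 3.48
tool_pos: [573.7, 260.8, 213.1]
eef_rot: [-0.0, 0.893, 0.449, 0.001]
ft_force: [-2.0, 0.3, 7.1]
opening: 24.9
finger_force: 29.2
t 3.48 grasp [573.8 261.   58.1] psi -2.21 q [-0.85  0.68  0.46  1.83 -0.43  0.73 -0.8 ] open 24.9
```

View pics/g1.png

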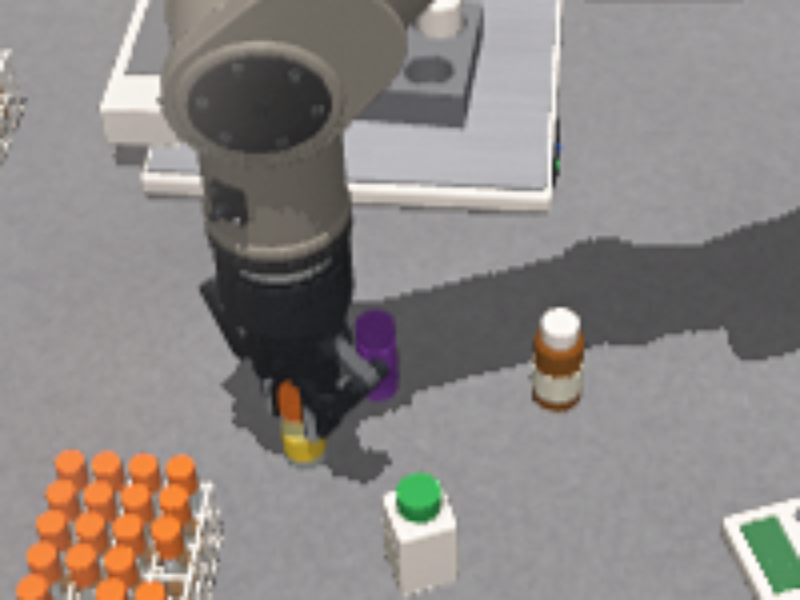

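```bash
cat >> h.py <<'E'
CAR=[566.1,-94.9,-0.068]
PK={"sq":(50,30),"med":(-50,30),"sm":(50,-30)}
def pk(k): return body(CAR,[PK[k]+(0,)])[0][:2]
E
python3 -c "
from h import *
x,y=pk('sm');print(x,y)
plan((573.7,260.8,200,-2.21),(x,y,200,-1.639),(x,y,133,-1.639))"
```

```text
613.9460163342247 -128.22804706167318
t 3.52 grasp [573.8 261.   58.1] psi -2.21 q [-0.85  0.68  0.46  1.83 -0.43  0.73 -0.8 ] open 24.8
[0.0009, 0.0, -0.3548, 0.0, -0.0009, 0.0002]
[-0.7199, 0.6607, -0.3561, 0.0003, -0.0009, -0.2853]
[-0.7202, 0.6607, -0.1886, 0.0003, -0.0009, -0.2853]
```

```bash
python3 -m creep '[[0,0,-0.06,0,0,0],[0,0,-0.16,0,0,0],[-0.02,0.02,-0.26,0,0,-0.01],[-0.07,0.06,-0.33,0,0,-0.03],[-0.14,0.13,-0.356,0,0,-0.06],[-0.22,0.20,-0.356,0,0,-0.09],[-0.30,0.275,-0.356,0,0,-0.12],[-0.38,0.35,-0.356,0,0,-0.15],[-0.46,0.42,-0.356,0,0,-0.18],[-0.54,0.495,-0.356,0,0,-0.21],[-0.61,0.56,-0.356,0,0,-0.24],[-0.66,0.605,-0.356,0,0,-0.265]]' && python3 -c "
from h import *
x,y=pk('sm')
plan((x,y,200,-1.639),(x,y,130,-1.639))"
```

```text
clock: 5.03
tool_pos: [609.8, -98.3, 354.5]
eef_rot: [0.0, 0.745, 0.667, -0.0]
ft_force: [0.5, 0.1, 0.0]
opening: 24.7
finger_force: 29.6
t 5.03 grasp [609.8 -98.4 199.5] psi -1.68 q [-0.3   0.47  0.49  1.77 -0.26  0.96  0.18] open 24.7
[-0.0731, 0.0185, -0.0011, 0.0002, 0.0003, -0.0206]
[-0.073, 0.0185, 0.1739, 0.0002, 0.0003, -0.0206]
```

```bash
python3 -m creep '[[-0.05,0.013,0,0,0,-0.015],[-0.073,0.0185,0,0,0,-0.02],[-0.073,0.0185,0.05,0,0,-0.02],[-0.073,0.0185,0.12,0,0,-0.02],[-0.073,0.0185,0.174,0,0,-0.02],[-0.073,0.0185,0.174,0,0,-0.02],[-0.073,0.0185,0.174,0,0,-0.02]]' && python3 -c "
from h import *
x,y=pk('sm')
plan((x,y,130,-1.639),(x,y,90,-1.639))
S=cam('side')['img'][:,:,::-1];T=cam('top')['img'][:,:,::-1]
cv2.imwrite('pics/s.png',S);cv2.imwrite('pics/t.png',T)
cv2.imwrite('pics/g2.png',side(crop('pics/s.png',190,130,115,110,3.8),crop('pics/t.png',255,130,90,110,3.8)))"
```

```text
clock: 5.9
tool_pos: [614.5, -125.0, 284.8]
eef_rot: [-0.0, 0.731, 0.683, 0.0]
ft_force: [0.4, 0.5, -0.1]
opening: 24.9
finger_force: 29.6
t 5.9 grasp [ 614.5 -125.   129.8] psi -1.639 q [-0.22  0.56  0.44  1.8  -0.31  0.85  0.3 ] open 24.9
[-0.0081, -0.0008, -0.0005, 0.0001, -0.0001, -0.0]
[-0.0081, -0.0008, 0.0995, 0.0001, -0.0001, -0.0]
```

View pics/g2.png

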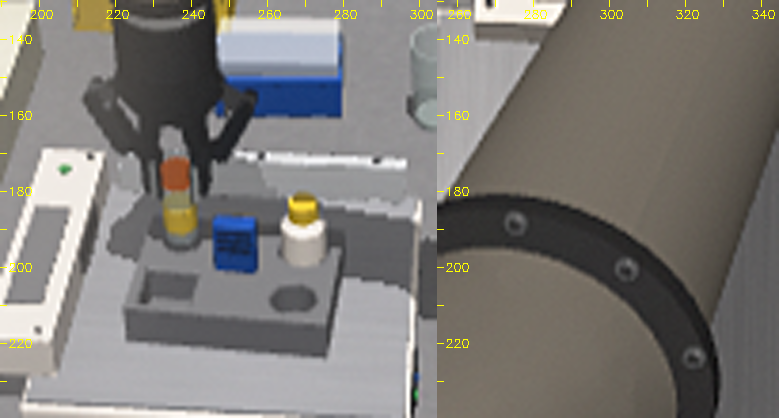

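```bash
python3 -m creep '[[-0.004,0,0,0,0,0],[-0.004,0,0,0,0,0],[-0.004,0,0,0,0,0]]' && python3 -c "
from h import *
x,y=pk('sm')
plan((x,y,130,-1.639),(x,y,110,-1.639))"
```

```text
clock: 6.38
tool_pos: [614.2, -127.4, 284.9]
eef_rot: [0.0, 0.731, 0.682, 0.0]
ft_force: [-0.6, -0.1, -0.5]
opening: 25.1
finger_force: 29.6
t 6.38 grasp [ 614.2 -127.4  129.9] psi -1.64 q [-0.21  0.56  0.44  1.8  -0.31  0.85  0.3 ] open 25.1
[-0.0021, -0.0004, -0.0003, 0.0002, -0.0, -0.0005]
[-0.0021, -0.0004, 0.0497, 0.0002, -0.0, -0.0005]
```

```bash
python3 -m creep '[[-0.002,0,0.01,0,0,0],[-0.002,0,0.02,0,0,0],[-0.002,0,0.03,0,0,0],[-0.002,0,0.04,0,0,0],[-0.002,0,0.04,0,0,0]]' && python3 -c "
from h import *
x,y=pk('sm')
plan((x,y,130,-1.639),(x,y,92,-1.639))"
```

```text
clock: 7.0
tool_pos: [613.9, -128.1, 268.2]
eef_rot: [-0.0, 0.731, 0.682, -0.0]
ft_force: [0.4, -0.3, -0.7]
opening: 24.5
finger_force: 29.6
t 7.0 grasp [ 613.8 -128.   113.2] psi -1.64 q [-0.2   0.59  0.43  1.81 -0.32  0.82  0.31] open 24.5
[-0.0004, 0.0, -0.042, -0.0004, -0.0, -0.0004]
[-0.0004, 0.0001, 0.053, -0.0004, -0.0, -0.0004]
```

No contact force, so the base is about 9 mm inside the pocket. I'll go on down.

```bash
python3 -m creep '[[0,0,0.015,0,0,0],[0,0,0.03,0,0,0],[0,0,0.042,0,0,0],[0,0,0.05,0,0,0],[0,0,0.053,0,0,0],[0,0,0.053,0,0,0]]' && python3 -c "
from h import *
x,y=pk('sm')
plan((x,y,91,-1.639))"
```

```text
clock: 7.75
tool_pos: [614.1, -128.1, 247.5]
eef_rot: [0.0, 0.731, 0.682, 0.0]
ft_force: [0.1, 0.1, 0.3]
opening: 25.0
finger_force: 29.6
t 7.75 grasp [ 614.1 -128.1   92.5] psi -1.64 q [-0.19  0.61  0.41  1.82 -0.34  0.78  0.33] open 25.0
[-0.0003, -0.0004, 0.0037, 0.0, 0.0, -0.0004]
```

```bash
python3 -m creep '[[0,0,0.003,0,0,0],[0,0,0.005,0,0,0],[0,0,0.005,0,0,0]]' && python3 -m creep '[[0,0,0,0,0,0],[0,0,0,0,0,0],[0,0,0,0,0,0],[0,0,0,0,0,0],[0,0,-0.02,0,0,0],[0,0,-0.06,0,0,0],[0,0,-0.12,0,0,0],[0,0,-0.22,0,0,0],[0,0,-0.3,0,0,0],[0,0,-0.3,0,0,0]]' 0.06 && python3 -c "
from h import *
plan((494,339.7,200,-1.26),(494,339.7,150,-1.26))"
```

```text
clock: 8.12
tool_pos: [614.2, -128.2, 246.1]
eef_rot: [0.0, 0.731, 0.682, 0.0]
ft_force: [-2.0, 0.2, 5.0]
opening: 24.7
finger_force: 30.1
clock: 9.38
tool_pos: [614.9, -128.8, 369.7]
eef_rot: [0.002, 0.731, 0.682, 0.002]
ft_force: [0.8, 1.3, -1.1]
opening: 45.4
finger_force: 0.0
t 9.38 grasp [ 616.  -128.8  214.7] psi -1.64 q [-0.25  0.47  0.49  1.74 -0.25  1.    0.26] open 45.4
[1.1474, -0.383, 0.0342, 0.0034, 0.0006, -0.1901]
[1.1474, -0.3839, 0.1591, 0.0034, 0.0006, -0.1901]
```

```bash
python3 -m creep '[[0.99,-0.33,0.03,0,0,-0.19],[0.99,-0.33,0.03,0,0,-0.19],[0.99,-0.33,0.03,0,0,-0.19],[0.99,-0.33,0.03,0,0,-0.19],[0.99,-0.33,0.03,0,0,-0.19],[0.99,-0.33,0.03,0,0,-0.19],[0.99,-0.33,0.03,0,0,-0.19],[0.99,-0.33,0.03,0,0,-0.19]]' 0.36 && python3 -c "
from h import *
plan((494,339.7,160,-1.26),(494,339.7,57,-1.26))"
```

```text
clock: 10.38
tool_pos: [507.7, 280.4, 353.1]
eef_rot: [-0.001, 0.586, 0.81, 0.0]
ft_force: [0.6, -0.3, 0.0]
opening: 58.1
finger_force: 0.0
t 10.38 grasp [507.5 280.6 198.1] psi -1.252 q [-0.84  0.38  0.29  1.86 -0.14  0.92 -0.17] open 58.1
[0.1513, 0.0138, 0.0953, -0.0005, -0.0007, 0.0038]
[0.151, 0.0141, 0.3528, -0.0005, -0.0007, 0.0038]
```

```bash
python3 -m creep '[[0.151,0.014,0.05,0,0,0.004],[0.151,0.014,0.095,0,0,0.004],[0.151,0.014,0.095,0,0,0.004],[0.151,0.014,0.17,0,0,0.004],[0.151,0.014,0.24,0,0,0.004],[0.151,0.014,0.30,0,0,0.004],[0.151,0.014,0.34,0,0,0.004],[0.151,0.014,0.353,0,0,0.004],[0.151,0.014,0.353,0,0,0.004],[0.151,0.014,0.353,0,0,0.004]]' && python3 -m creep '[[0,0,0,0,0,0],[0,0,0,0,0,0],[0,0,0,0,0,0],[0,0,0,0,0,0],[0,0,0,0,0,0],[0,0,0,0,0,0]]' -1 35 && python3 -c "
from h import *
x,y=pk('sq');print(x,y)
plan((494,339.7,210,-1.26),(x,y,210,-1.639))"
```

```text
clock: 11.62
tool_pos: [497.0, 335.4, 213.2]
eef_rot: [0.0, 0.592, 0.806, 0.001]
ft_force: [-1.1, -0.2, -0.1]
opening: 57.7
finger_force: 0.0
clock: 12.38
tool_pos: [496.8, 335.5, 213.1]
eef_rot: [0.0, 0.592, 0.806, 0.0]
ft_force: [-1.1, 0.2, 6.4]
opening: 36.3
finger_force: 34.4
618.0228727411114 -68.36671361647144
t 12.38 grasp [496.9 335.6  58.1] psi -1.268 q [-0.87  0.6   0.22  1.89 -0.21  0.67 -0.22] open 36.3
[0.0123, -0.0031, -0.3797, 0.0004, -0.0003, -0.0039]
[-1.0539, -0.0117, -0.3803, 0.0003, -0.0003, 0.1856]
```

```bash
cat >> h.py <<'E'
def green(img,box):
    x0,y0,x1,y1=box;h=cv2.cvtColor(img[y0:y1,x0:x1],cv2.COLOR_RGB2HSV);m=cv2.inRange(h,(50,110,40),(80,255,255))
    ys,xs=np.nonzero(m);return len(xs),xs.mean()+x0,ys.mean()+y0,xs.min()+x0,xs.max()+x0,ys.min()+y0,ys.max()+y0
E
python3 - <<'E'
from h import *
b=(248,300,282,335)
print(green(cv2.imread("pics/side0.png")[:,:,::-1],b));print(green(cam("side")["img"],b))
b=(105,195,140,225)
print(green(cv2.imread("pics/top0.png")[:,:,::-1],b))
try:print(green(cam("top")["img"],b))
except Exception as e:print("occluded")
u=proj("side",[494,339.7,80]);print(u,proj("side",[497,339.7,80])-u,proj("side",[494,342.7,80])-u)
E
```

```text
(120, np.float64(264.15833333333336), np.float64(322.15), np.int64(259), np.int64(269), np.int64(316), np.int64(328))
(118, np.float64(264.3728813559322), np.float64(322.1271186440678), np.int64(259), np.int64(269), np.int64(316), np.int64(328))
(97, np.float64(118.31958762886597), np.float64(210.93814432989691), np.int64(113), np.int64(124), np.int64(206), np.int64(216))
(3, np.float64(123.33333333333333), np.float64(209.0), np.int64(123), np.int64(124), np.int64(208), np.int64(210))
[[264.41546064 320.55303223]] [[-1.32037706 -0.06143194]] [[-0.1032476   1.14165419]]
```

```bash
python3 -m creep '[[0,0,0,0,0,0],[0,0,0,0,0,0],[0,0,0,0,0,0],[0,0,-0.05,0,0,0],[0,0,-0.12,0,0,0],[0.011,0,-0.12,0,0,-0.1],[0.011,0,-0.12,0,0,-0.2]]' 0.36 && python3 -m creep '[[0,0,0,0,0,-0.1],[0,0,0,0,0,-0.2],[0,0,0,0,0,-0.3],[0,0,0,0,0,-0.4],[0,0,0,0,0,-0.5],[0,0,0,0,0,-0.585],[0,0,0,0,0,-0.585],[0,0,0,0,0,-0.585],[0,0,0,0,0,-0.585]]' && python3 -c "
from h import *
plan((495.6,339.9,57,.302))"
```

```text
clock: 13.35
tool_pos: [495.4, 340.1, 262.3]
eef_rot: [0.001, 0.429, 0.903, 0.001]
ft_force: [-0.1, 0.1, -0.1]
opening: 58.1
finger_force: 0.0
clock: 14.48
tool_pos: [495.4, 339.5, 261.0]
eef_rot: [0.0, -0.138, 0.99, 0.0]
ft_force: [-0.4, -0.4, -0.3]
opening: 58.2
finger_force: 0.0
t 14.47 grasp [495.6 339.5 106. ] psi 0.276 q [-0.59  0.53 -0.14  1.85  0.1   0.77  1.05] open 58.2
[-0.0006, 0.0009, 0.1225, -0.0, 0.0005, -0.013]
```

```bash
python3 -m creep '[[0,0.001,0.04,0,0,-0.013],[0,0.001,0.08,0,0,-0.013],[0,0.001,0.11,0,0,-0.013],[0,0.001,0.122,0,0,-0.013],[0,0.001,0.122,0,0,-0.013],[0,0.001,0.122,0,0,-0.013]]' && python3 -m creep '[[0,0,0,0,0,0],[0,0,0,0,0,0],[0,0,0,0,0,0],[0,0,0,0,0,0],[0,0,0,0,0,0],[0,0,0,0,0,0]]' -1 35
python3 - <<'E'
from h import *
plan()
b=(248,300,282,335);print(green(cam("side")["img"],b))
E
```

```text
clock: 15.22
tool_pos: [495.3, 340.0, 211.9]
eef_rot: [0.0, -0.151, 0.989, 0.0]
ft_force: [0.1, 0.4, -0.4]
opening: 58.1
finger_force: 0.0
clock: 15.98
tool_pos: [495.3, 340.1, 212.1]
eef_rot: [0.0, -0.151, 0.989, 0.0]
ft_force: [0.5, 0.2, 5.5]
opening: 36.0
finger_force: 34.1
t 15.97 grasp [495.4 340.2  57.1] psi 0.303 q [-0.6   0.6  -0.14  1.87  0.13  0.68  1.06] open 36.0
(4, np.float64(264.5), np.float64(326.5), np.int64(264), np.int64(265), np.int64(326), np.int64(327))
```

```bash
python3 -m creep '[[0,0,-0.04,0,0,0],[0,0,-0.12,0,0,0],[0,0,-0.22,0,0,0.05],[0,0,-0.31,0,0,0.12],[0,0,-0.36,0,0,0.2],[0,0,-0.38,0,0,0.28],[0,0,-0.38,0,0,0.36],[0,0,-0.38,0,0,0.44],[0,0,-0.38,0,0,0.44],[0,0,-0.38,0,0,0.44]]' && python3 -c "
from h import *
x,y=pk('sq')
plan((x,y,210,-1.639),(x,y,135,-1.639))"
```

```text
clock: 17.27
tool_pos: [495.0, 339.9, 363.8]
eef_rot: [-0.0, 0.283, 0.959, 0.0]
ft_force: [-0.1, -0.4, -0.9]
opening: 36.0
finger_force: 34.3
t 17.27 grasp [495.  339.9 208.8] psi -0.574 q [-0.73  0.4   0.03  1.78 -0.02  0.96  0.31] open 36.0
[-0.8121, -0.6903, -0.0032, 0.0001, -0.0001, 0.5327]
[-0.8121, -0.6904, 0.1843, 0.0001, -0.0001, 0.5327]
```

```bash
python3 -m creep '[[-0.03,-0.026,0,0,0,0.03],[-0.1,-0.085,0,0,0,0.08],[-0.19,-0.162,0,0,0,0.14],[-0.28,-0.238,0,0,0,0.2],[-0.37,-0.315,0,0,0,0.26],[-0.46,-0.391,0,0,0,0.32],[-0.55,-0.468,0,0,0,0.38],[-0.64,-0.544,0,0,0,0.44],[-0.72,-0.612,0,0,0,0.49],[-0.78,-0.663,0,0,0,0.52],[-0.812,-0.69,0,0,0,0.533],[-0.812,-0.69,0,0,0,0.533]]' && python3 -m creep '[[0,0,0.03,0,0,0],[0,0,0.1,0,0,0],[0,0,0.17,0,0,0],[0,0,0.185,0,0,0],[0,0,0.185,0,0,0],[0,0,0.185,0,0,0]]' && python3 -c "
from h import *
x,y=pk('sq')
plan((x,y,135,-1.639),(x,y,115,-1.639))"
```

```text
clock: 18.77
tool_pos: [616.4, -71.0, 363.5]
eef_rot: [0.0, 0.734, 0.68, -0.0]
ft_force: [-0.8, -0.0, -0.4]
opening: 35.9
finger_force: 34.3
clock: 19.52
tool_pos: [617.3, -68.4, 290.6]
eef_rot: [0.001, 0.732, 0.681, 0.001]
ft_force: [-0.1, 0.1, -0.6]
opening: 35.9
finger_force: 34.3
t 19.52 grasp [617.6 -68.4 135.6] psi -1.642 q [-0.25  0.53  0.35  1.81 -0.24  0.84  0.14] open 35.9
[0.0002, 0.0017, 0.0014, 0.0009, -0.0001, -0.0017]
[0.0002, 0.0016, 0.0514, 0.0009, -0.0001, -0.0017]
```

```bash
python3 -m creep '[[0,0.0015,0.012,0.001,0,-0.0017],[0,0.0015,0.025,0.001,0,-0.0017],[0,0.0015,0.037,0.001,0,-0.0017],[0,0.0015,0.048,0.001,0,-0.0017],[0,0.0015,0.056,0.001,0,-0.0017],[0,0.0015,0.056,0.001,0,-0.0017]]' && python3 -c "
from h import *
x,y=pk('sq')
plan((x,y,91,-1.639))"
```

```text
clock: 20.27
tool_pos: [617.4, -68.7, 266.7]
eef_rot: [-0.001, 0.731, 0.682, -0.001]
ft_force: [0.5, 0.0, -0.7]
opening: 35.8
finger_force: 34.3
t 20.27 grasp [617.  -68.7 111.7] psi -1.64 q [-0.24  0.57  0.34  1.82 -0.25  0.8   0.16] open 35.8
[0.0009, 0.0017, 0.0518, -0.0013, 0.0, -0.0003]
```

Inside by ~9 mm with no force. I'll go down to the floor.

```bash
python3 -m creep '[[0,0.001,0.015,-0.0005,0,0],[0,0.001,0.03,-0.0005,0,0],[0,0.001,0.042,-0.0005,0,0],[0,0.001,0.05,-0.0005,0,0],[0,0.001,0.056,-0.0005,0,0],[0,0.001,0.057,-0.0005,0,0],[0,0.001,0.057,-0.0005,0,0]]' && python3 -c "
from h import *
plan()"
```

```text
clock: 21.15
tool_pos: [618.0, -68.9, 244.9]
eef_rot: [-0.0, 0.731, 0.682, -0.0]
ft_force: [-2.1, 1.3, 4.9]
opening: 36.1
finger_force: 33.8
t 21.15 grasp [618.  -68.8  89.9] psi -1.64 q [-0.23  0.6   0.32  1.83 -0.26  0.76  0.17] open 36.1
```

```bash
python3 -m creep '[[0,0,0,0,0,0],[0,0,0,0,0,0],[0,0,0,0,0,0],[0,0,0,0,0,0],[0,0,-0.02,0,0,0],[0,0,-0.06,0,0,0],[0,0,-0.14,0,0,0],[0,0,-0.24,0,0,0],[0,0,-0.32,0,0,0],[0,0,-0.32,0,0,0],[0,0,-0.32,0,0,0]]' 0.18 && python3 -c "
from h import *
plan((417,202,180,-.85))"
```

```text
clock: 22.52
tool_pos: [617.7, -68.6, 372.6]
eef_rot: [-0.0, 0.731, 0.682, -0.0]
ft_force: [-0.2, -0.8, 0.4]
opening: 50.5
finger_force: 0.0
t 22.52 grasp [617.5 -68.6 217.6] psi -1.639 q [-0.28  0.44  0.39  1.74 -0.19  1.    0.11] open 50.5
[0.6406, -0.5468, 0.0946, -0.0003, -0.0003, -0.3947]
```

```bash
python3 -m creep '[[0.64,-0.547,0.09,0,0,-0.395],[0.64,-0.547,0.09,0,0,-0.395],[0.64,-0.547,0.09,0,0,-0.395],[0.64,-0.547,0.09,0,0,-0.395],[0.64,-0.547,0.09,0,0,-0.395],[0.64,-0.547,0.09,0,0,-0.395],[0.64,-0.547,0.09,0,0,-0.395],[0.64,-0.547,0.09,0,0,-0.395],[0.64,-0.547,0.09,0,0,-0.395],[0.64,-0.547,0.09,0,0,-0.395]]' 0.36 && python3 -c "
from h import *
plan((417,202,140,-.85),(417,202,54,-.85))"
```

```text
clock: 23.78
tool_pos: [417.7, 200.9, 336.5]
eef_rot: [-0.0, 0.413, 0.911, -0.0]
ft_force: [0.2, -0.4, 0.4]
opening: 57.9
finger_force: 0.0
t 23.77 grasp [417.6 200.9 181.5] psi -0.851 q [-0.67  0.22  0.1   2.12 -0.03  0.81  0.17] open 57.9
[0.0032, 0.0005, 0.1037, -0.0004, -0.0003, -0.0007]
[0.0031, 0.0007, 0.3187, -0.0004, -0.0003, -0.0007]
```

```bash
python3 -m creep '[[0.002,0,0.08,0,0,0],[0.002,0,0.16,0,0,0],[0.002,0,0.23,0,0,0],[0.002,0,0.28,0,0,0],[0.002,0,0.31,0,0,0],[0.002,0,0.319,0,0,0],[0.002,0,0.319,0,0,0],[0.002,0,0.319,0,0,0]]' && python3 -m creep '[[0,0,0,0,0,0],[0,0,0,0,0,0],[0,0,0,0,0,0],[0,0,0,0,0,0],[0,0,0,0,0,0],[0,0,0,0,0,0]]' -1 30 && python3 -c "
from h import *
plan()"
```

```text
clock: 24.78
tool_pos: [416.8, 202.5, 209.6]
eef_rot: [-0.0, 0.412, 0.911, 0.0]
ft_force: [0.4, 0.5, -1.2]
opening: 58.1
finger_force: 0.0
clock: 25.52
tool_pos: [416.8, 202.5, 209.4]
eef_rot: [-0.0, 0.412, 0.911, 0.0]
ft_force: [-0.8, -0.5, 5.3]
opening: 31.1
finger_force: 29.3
t 25.52 grasp [416.7 202.6  54.4] psi -0.849 q [-0.64  0.44  0.07  2.2  -0.06  0.5   0.19] open 31.1
```

```bash
python3 -m creep '[[0,0,0,0,0,0],[0,0,0,0,0,0],[0,0,0,0,0,0],[0,0,0,0,0,0],[0,0,0,0,0,0.04],[0,0,0,0,0,0.12],[0,0,0,0,0,0.2],[0,0,0,0,0,0.28],[0,0,0,0,0,0.36]]' 0.36 && python3 -m creep '[[0,0,0,0,0,0.08],[0,0,0,0,0,0.16],[0,0,0,0,0,0.24],[0,0,0,0,0,0.32],[0,0,0,0,0,0.39],[0,0,0,0,0,0.425],[0,0,0,0,0,0.425],[0,0,0,0,0,0.425],[0,0,0,0,0,0.425]]' && python3 -m creep '[[0,0,0,0,0,0],[0,0,0,0,0,0],[0,0,0,0,0,0],[0,0,0,0,0,0],[0,0,0,0,0,0],[0,0,0,0,0,0]]' -1 30 && python3 -c "
from h import *
x,y=pk('med');print(x,y)
plan((416.8,202.5,200,-1.639),(x,y,200,-1.639),(x,y,132,-1.639))"
```

```text
clock: 26.65
tool_pos: [416.5, 202.3, 208.9]
eef_rot: [-0.0, 0.708, 0.706, -0.0]
ft_force: [0.3, 0.3, -0.4]
opening: 58.2
finger_force: 0.0
clock: 27.78
tool_pos: [416.5, 202.3, 208.9]
eef_rot: [-0.0, 0.935, 0.354, -0.0]
ft_force: [0.7, -0.4, -0.4]
opening: 58.0
finger_force: 0.0
clock: 28.52
tool_pos: [416.6, 202.3, 209.0]
eef_rot: [-0.0, 0.936, 0.353, -0.0]
ft_force: [-0.0, -0.2, 5.8]
opening: 31.1
finger_force: 29.7
518.2539836657753 -61.571952938326845
t 28.52 grasp [416.5 202.3  54. ] psi -2.42 q [-0.98  0.49  0.49  2.22 -0.46  0.52 -0.99] open 31.1
[0.0005, -0.0004, -0.3649, -0.0004, 0.0001, -0.3903]
[-0.2455, 0.6627, -0.3653, -0.0004, 0.0001, -0.3903]
[-0.2454, 0.6628, -0.1953, -0.0004, 0.0001, -0.3903]
```

```bash
python3 -m creep '[[0,0,-0.05,0,0,0],[0,0,-0.14,0,0,-0.01],[-0.01,0.02,-0.25,0,0,-0.05],[-0.03,0.08,-0.33,0,0,-0.1],[-0.06,0.17,-0.365,0,0,-0.15],[-0.1,0.27,-0.365,0,0,-0.2],[-0.137,0.37,-0.365,0,0,-0.25],[-0.174,0.47,-0.365,0,0,-0.3],[-0.207,0.56,-0.365,0,0,-0.35],[-0.235,0.635,-0.365,0,0,-0.38],[-0.245,0.663,-0.365,0,0,-0.39],[-0.245,0.663,-0.365,0,0,-0.39]]' && python3 -m creep '[[0,0,0.03,0,0,0],[0,0,0.1,0,0,0],[0,0,0.155,0,0,0],[0,0,0.17,0,0,0],[0,0,0.17,0,0,0],[0,0,0.17,0,0,0]]' && python3 -c "
from h import *
x,y=pk('med')
plan((x,y,132,-1.639),(x,y,110,-1.639))"
```

```text
clock: 30.02
tool_pos: [518.3, -62.3, 354.4]
eef_rot: [-0.0, 0.732, 0.682, -0.001]
ft_force: [-0.4, 0.6, 0.3]
opening: 31.2
finger_force: 30.0
clock: 30.78
tool_pos: [518.7, -61.3, 287.5]
eef_rot: [0.0, 0.731, 0.683, 0.0]
ft_force: [-0.1, -0.6, 0.0]
opening: 31.0
finger_force: 30.0
t 30.77 grasp [518.8 -61.3 132.5] psi -1.639 q [-0.45  0.43  0.56  2.05 -0.33  0.75  0.25] open 31.0
[-0.0007, -0.0011, 0.0011, 0.0001, -0.0001, -0.0001]
[-0.0007, -0.0011, 0.0561, 0.0001, -0.0001, -0.0001]
```

```bash
python3 -m creep '[[0,-0.001,0.012,0,0,0],[0,-0.001,0.025,0,0,0],[0,-0.001,0.037,0,0,0],[0,-0.001,0.048,0,0,0],[0,-0.001,0.056,0,0,0],[0,-0.001,0.06,0,0,0],[0,-0.001,0.06,0,0,0]]' && python3 -c "
from h import *
x,y=pk('med')
plan((x,y,86.5,-1.639))"
```

```text
clock: 31.65
tool_pos: [517.9, -61.5, 262.7]
eef_rot: [-0.0, 0.731, 0.682, -0.0]
ft_force: [-0.8, 0.7, -0.9]
opening: 31.3
finger_force: 30.0
t 31.65 grasp [517.7 -61.5 107.7] psi -1.639 q [-0.43  0.47  0.54  2.07 -0.37  0.7   0.28] open 31.3
[-0.0002, 0.0009, 0.053, -0.0006, 0.0, -0.0002]
```

Base ~10 mm into the pocket with no force. I'll lower it, release and lift.

```bash
python3 -m creep '[[0,0.0005,0.015,0,0,0],[0,0.0005,0.03,0,0,0],[0,0.0005,0.042,0,0,0],[0,0.0005,0.05,0,0,0],[0,0.0005,0.055,0,0,0],[0,0.0005,0.056,0,0,0],[0,0.0005,0.056,0,0,0]]' && python3 -c "
from h import *
plan()" && python3 -m creep '[[0,0,0,0,0,0],[0,0,0,0,0,0],[0,0,0,0,0,0],[0,0,0,0,0,0],[0,0,-0.02,0,0,0],[0,0,-0.06,0,0,0],[0,0,-0.14,0,0,0],[0,0,-0.24,0,0,0],[0,0,-0.3,0,0,0],[0,0,-0.3,0,0,0],[0,0,-0.3,0,0,0]]' 0.14 && python3 -c "
from h import *
plan((CAR[0],CAR[1],205,CAR[2]),(CAR[0],CAR[1],100,CAR[2]))"
```

```text
clock: 32.52
tool_pos: [518.2, -61.7, 241.9]
eef_rot: [-0.001, 0.731, 0.682, 0.0]
ft_force: [-6.4, 0.6, 20.4]
opening: 31.2
finger_force: 32.1
t 32.52 grasp [518.  -61.5  86.9] psi -1.64 q [-0.4   0.5   0.51  2.08 -0.4   0.66  0.3 ] open 31.2
clock: 33.9
tool_pos: [517.9, -61.3, 360.3]
eef_rot: [-0.001, 0.731, 0.682, -0.0]
ft_force: [-0.2, -0.4, -0.7]
opening: 48.6
finger_force: 0.0
t 33.9 grasp [517.7 -61.3 205.3] psi -1.639 q [-0.52  0.32  0.63  2.   -0.24  0.9   0.17] open 48.6
[-0.0755, 0.1259, 0.0007, -0.0003, -0.0006, -0.7856]
[-0.0755, 0.1262, 0.2632, -0.0003, -0.0006, -0.7856]
```

Run:
```python
from h import *
T=lambda X,Y:(X/4+245-.5,Y/4+112-.5)
S=lambda X,Y:((X-380)/3.4+185-.5,Y/3.4+165-.5)
back=[("top",68,T(80,97)),("top",68,T(460,113)),("top",28,T(82,112)),("top",28,T(455,128)),("side",68,S(492,18)),("side",68,S(447,190))]
fen=[("top",68,T(455,127)),("top",68,T(452,528)),("top",28,T(449,135)),("top",28,T(442,528))]
ray=lambda n,z,uv:least_squares(lambda p:proj(n,[p[0],p[1],z])[0]-uv,[500,0]).x
for nm,L in(("back",back),("fence",fen)):
    for o in L:print(nm,o[0],o[1],np.round(ray(*o),1))
def res(p):
    c,s=np.cos(p[2]),np.sin(p[2]);f=lambda q,a,b:(q-p[:2])@np.array([a,b])
    return [f(ray(*o),c,s)-125 for o in back]+[f(ray(*o),-s,c)+125 for o in fen]
R=least_squares(res,[573,-110,-.04]);print(R.x,np.round(R.fun,1))
p=body(R.x,[(45,-67,28)])[0];print("home",p)
```

```text
back top 68 [696.3  -0.9]
back top 68 [ 692.5 -237.1]
back top 28 [700.8  -1.2]
back top 28 [ 696.7 -241.7]
back side 68 [ 693.4 -232.3]
back side 68 [693.2   8.6]
fence top 68 [ 683.3 -234. ]
fence top 68 [ 433.7 -230.5]
fence top 28 [ 691.9 -237.8]
fence top 28 [ 437.9 -232. ]
[ 5.70587617e+02 -1.08677421e+02 -1.37753275e-02] [-0.8 -1.3  3.7  2.9 -0.5 -4.   1.3  1.3 -2.4 -0.1]
home [ 614.66042978 -176.29093466   28.        ]
```

```bash
python3 -m creep '[[-0.01,0.02,0,0,0,-0.08],[-0.03,0.05,0,0,0,-0.17],[-0.06,0.09,0,0,0,-0.26],[-0.075,0.126,0,0,0,-0.35],[-0.075,0.126,0,0,0,-0.44],[-0.075,0.126,0,0,0,-0.53],[-0.075,0.126,0,0,0,-0.62],[-0.075,0.126,0,0,0,-0.7],[-0.075,0.126,0,0,0,-0.76],[-0.075,0.126,0,0,0,-0.786],[-0.075,0.126,0,0,0,-0.786],[-0.075,0.126,0,0,0,-0.786]]' 0 && python3 -c "
from h import *
plan((CAR[0],CAR[1],120,CAR[2]),(CAR[0],CAR[1],99,CAR[2]))"
```

```text
clock: 35.5
tool_pos: [566.3, -94.9, 359.8]
eef_rot: [-0.001, 0.034, 0.999, -0.0]
ft_force: [-0.6, -0.8, -0.4]
opening: 43.0
finger_force: 0.0
t 35.5 grasp [566.  -94.9 204.8] psi -0.069 q [-0.16  0.37  0.27  1.86 -0.12  0.93  1.67] open 43.0
[0.0002, -0.0001, 0.2119, -0.0, -0.001, -0.0003]
[0.0001, -0.0001, 0.2644, -0.0, -0.001, -0.0003]
```

```bash
python3 -m creep '[[0,0,0.06,0,0,0],[0,0,0.14,0,0,0],[0,0,0.2,0,0,0],[0,0,0.24,0,0,0],[0,0,0.26,0,0,0],[0,0,0.264,0,0,0],[0,0,0.264,0,0,0],[0,0,0.264,0,0,0]]' && python3 -m creep '[[0,0,0,0,0,0],[0,0,0,0,0,0],[0,0,0,0,0,0],[0,0,0,0,0,0],[0,0,0,0,0,0],[0,0,0,0,0,0],[0,0,0,0,0,0]]' -1 70
python3 - <<'E'
from h import *
plan()
cv2.imwrite('pics/s.png',cam('side')['img'][:,:,::-1])
cv2.imwrite('pics/g3.png',crop('pics/s.png',185,120,130,120,5))
E
```

```text
clock: 36.5
tool_pos: [566.6, -94.9, 255.5]
eef_rot: [0.0, 0.034, 0.999, 0.0]
ft_force: [0.1, 0.1, 0.7]
opening: 42.8
finger_force: 0.0
clock: 37.38
tool_pos: [566.5, -94.8, 255.2]
eef_rot: [-0.0, 0.034, 0.999, 0.0]
ft_force: [-1.7, 0.1, 5.2]
opening: 13.1
finger_force: 69.5
t 37.38 grasp [566.5 -94.8 100.2] psi -0.067 q [-0.12  0.51  0.24  1.93 -0.17  0.72  1.72] open 13.1
```

View pics/g3.png

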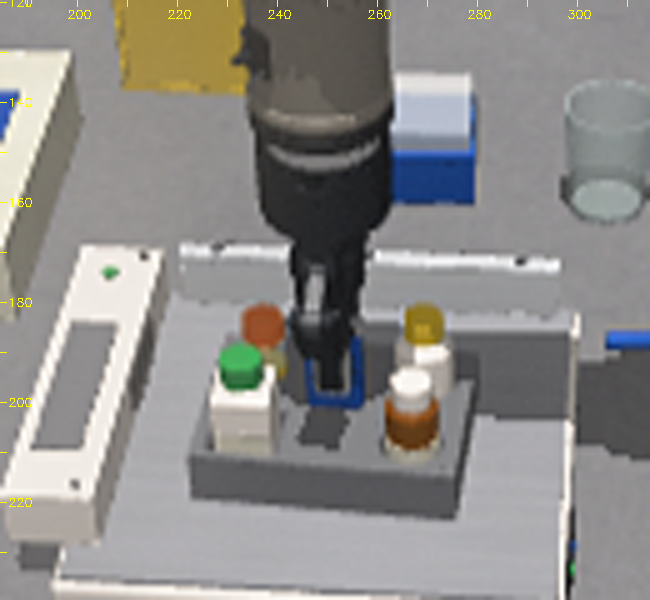

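```bash
python3 -c "
from h import *
plan((604,-166,100.2,-.016),(604,-176.5,100.2,-.016))"
```

```text
t 37.42 grasp [566.5 -94.8 100.2] psi -0.067 q [-0.12  0.51  0.24  1.93 -0.17  0.72  1.72] open 13.1
[-0.1054, -0.1712, 0.0, 0.0001, -0.0002, -0.0257]
[-0.1072, -0.1974, -0.0, 0.0001, -0.0002, -0.0257]
```

```bash
python3 -m creep '[[-0.005,-0.01,0,0,0,-0.003],[-0.02,-0.03,0,0,0,-0.008],[-0.035,-0.06,0,0,0,-0.013],[-0.055,-0.09,0,0,0,-0.018],[-0.075,-0.12,0,0,0,-0.023],[-0.092,-0.15,0,0,0,-0.0257],[-0.102,-0.165,0,0,0,-0.0257],[-0.105,-0.171,0,0,0,-0.0257],[-0.105,-0.171,0,0,0,-0.0257],[-0.105,-0.171,0,0,0,-0.0257]]' && python3 -c "
from h import *
s=read_state();print(s['ft_force'],s['moment'])
plan((604,-176.5,100.2,-.016))"
```

```text
clock: 38.67
tool_pos: [604.1, -165.7, 255.3]
eef_rot: [0.0, 0.008, 1.0, 0.0]
ft_force: [-0.2, 1.2, 4.3]
opening: 13.1
finger_force: 69.7
[-0.20941934  1.23320455  4.26689341] [0.28322928 0.11491996 0.05372081]
t 38.67 grasp [ 604.1 -165.6  100.3] psi -0.016 q [ 0.    0.58  0.22  1.81 -0.17  0.78  1.87] open 13.1
[-0.0003, -0.0271, 0.0002, 0.0002, 0.0001, 0.0001]
```

```bash
python3 -m creep '[[0,-0.006,0,0,0,0],[0,-0.012,0,0,0,0],[0,-0.017,0,0,0,0],[0,-0.02,0,0,0,0],[0,-0.02,0,0,0,0]]' && python3 -c "
from h import *
s=read_state();print(s['ft_force'],s['moment']);plan()"
```

```text
clock: 39.3
tool_pos: [604.2, -173.0, 255.3]
eef_rot: [0.0, 0.008, 1.0, 0.001]
ft_force: [0.2, 2.8, 5.5]
opening: 13.0
finger_force: 69.7
[0.17133023 2.82976275 5.48364987] [0.52840155 0.05240599 0.0268423 ]
t 39.3 grasp [ 604.2 -172.8  100.3] psi -0.015 q [ 0.02  0.58  0.22  1.8  -0.17  0.78  1.88] open 13.0
```

```bash
python3 -m creep '[[0,-0.004,0,0,0,0],[0,-0.007,0,0,0,0],[0,-0.01,0,0,0,0],[0,-0.01,0,0,0,0],[0,-0.01,0,0,0,0]]' && python3 -c "
from h import *
s=read_state();print(s['ft_force'],s['moment']);plan()"
```

```text
clock: 39.92
tool_pos: [604.3, -174.7, 255.3]
eef_rot: [-0.0, 0.007, 1.0, 0.002]
ft_force: [-2.1, 9.1, 8.7]
opening: 13.2
finger_force: 70.1
[-2.06960192  9.13117854  8.74173328] [ 1.5889905   0.27828117 -0.13025606]
t 39.92 grasp [ 604.3 -174.   100.3] psi -0.013 q [ 0.02  0.58  0.22  1.8  -0.18  0.78  1.89] open 13.2
```

```bash
python3 -m creep '[[-0.006,0,0,0,0,0],[-0.012,0,0,0,0,0],[-0.017,0,0,0,0,0],[-0.02,0,0,0,0,0],[-0.02,0,0,0,0,0]]' && python3 -c "
from h import *
s=read_state();print(s['ft_force'],s['moment']);plan()"
```

```text
clock: 40.55
tool_pos: [611.3, -174.9, 255.2]
eef_rot: [-0.002, 0.007, 1.0, 0.002]
ft_force: [-7.5, 9.6, 14.2]
opening: 13.1
finger_force: 70.7
[-7.46198473  9.59497982 14.16789692] [ 1.61016083  1.15020914 -0.08960551]
t 40.55 grasp [ 610.7 -174.1  100.2] psi -0.014 q [ 0.02  0.59  0.22  1.78 -0.18  0.8   1.89] open 13.1
```

```bash
python3 -m creep '[[-0.004,0,0,0,0,0],[-0.008,0,0,0,0,0],[-0.01,0,0,0,0,0],[-0.01,0,0,0,0,0]]' && python3 -c "
from h import *
s=read_state();print(s['ft_force'],s['moment']);plan()"
```

```text
clock: 41.05
tool_pos: [615.2, -174.9, 255.2]
eef_rot: [-0.002, 0.007, 1.0, 0.002]
ft_force: [-7.9, 9.7, 13.4]
opening: 12.4
finger_force: 70.7
[-7.88364319  9.73114057 13.35377686] [ 1.60083093  1.22065917 -0.09768987]
t 41.05 grasp [ 614.7 -174.2  100.2] psi -0.014 q [ 0.02  0.59  0.22  1.77 -0.18  0.8   1.89] open 12.4
```

```bash
python3 -m creep '[[-0.004,0,-0.001,0,0,0],[-0.008,0,-0.001,0,0,0],[-0.01,0,-0.001,0,0,0],[-0.01,0,-0.001,0,0,0]]' && python3 -c "
from h import *
s=read_state();print(s['ft_force'],s['moment']);plan()"
```

```text
clock: 41.55
tool_pos: [617.0, -175.1, 255.2]
eef_rot: [-0.005, 0.007, 1.0, 0.003]
ft_force: [-16.9, 11.7, 19.0]
opening: 13.2
finger_force: 71.9
[-16.94473612  11.73877299  19.03971704] [ 1.85562886  3.02455182 -0.03592885]
t 41.55 grasp [ 615.4 -174.1  100.2] psi -0.014 q [ 0.02  0.6   0.22  1.76 -0.18  0.81  1.89] open 13.2
```

```bash
python3 -m creep '[[0,-0.002,0,0.002,-0.003,0],[-0.002,-0.004,0,0.004,-0.006,0],[-0.002,-0.004,0,0.004,-0.006,0],[-0.002,-0.004,0,0.004,-0.006,0],[-0.002,-0.004,0,0.004,-0.006,0],[-0.002,-0.004,0,0.004,-0.006,0]]'
python3 - <<'E'
from h import *
s=read_state();print(s['ft_force'],s['moment']);plan()
_,_,R=pose();print(R.as_matrix()[:,2])
for n in("side","top"):cv2.imwrite(f'pics/{n}e.png',cam(n)['img'][:,:,::-1])
cv2.imwrite('pics/g4.png',side(crop('pics/sidee.png',190,140,110,105,4.4),crop('pics/tope.png',265,115,100,130,3)))
E
```

```text
clock: 42.3
tool_pos: [616.1, -174.6, 255.1]
eef_rot: [-0.002, 0.007, 1.0, 0.001]
ft_force: [-24.5, 17.2, 29.6]
opening: 13.2
finger_force: 73.6
[-24.46088067  17.17909831  29.57414832] [ 3.60065334  5.26205711 -0.13907381]
t 42.3 grasp [ 615.4 -174.2  100.1] psi -0.014 q [ 0.02  0.6   0.22  1.77 -0.18  0.8   1.88] open 13.2
[-0.00453269  0.00267112 -0.99998616]
```

View pics/g4.png

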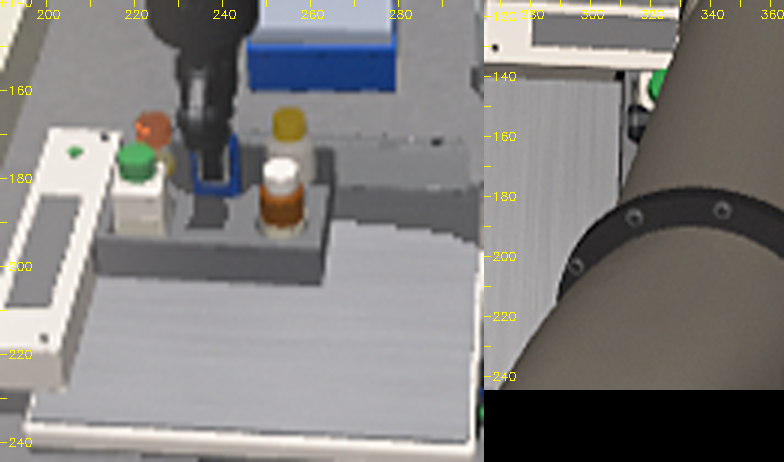

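```bash
python3 -m creep '[[0.002,0.001,-0.002,0.002,-0.003,0],[0.004,0.002,-0.003,0.003,-0.005,0],[0.004,0.002,-0.003,0.003,-0.005,0],[0.004,0.002,-0.003,0.003,-0.005,0],[0.004,0.002,-0.003,0.003,-0.005,0],[0.004,0.002,-0.003,0.003,-0.005,0],[0.004,0.002,-0.003,0.003,-0.005,0]]'
python3 - <<'E'
from h import *
s=read_state();print(s['ft_force'],s['moment']);plan()
_,_,R=pose();print(R.as_matrix()[:,2])
E
```

```text
clock: 43.28
tool_pos: [614.6, -173.6, 255.2]
eef_rot: [0.003, 0.007, 1.0, -0.002]
ft_force: [-19.5, 16.0, 22.2]
opening: 13.1
finger_force: 72.4
[-19.50637254  15.95245124  22.19106305] [ 3.82272238  4.84102428 -0.10694702]
t 43.27 grasp [ 615.4 -174.2  100.2] psi -0.013 q [ 0.01  0.59  0.23  1.78 -0.17  0.79  1.88] open 13.1
[ 0.005145   -0.0035563  -0.99998044]
```

```bash
python3 -m creep '[[-0.002,-0.001,0,-0.0015,0.0025,0],[-0.003,-0.0015,0,-0.0015,0.0025,0],[-0.003,-0.0015,0,-0.0015,0.0025,0],[-0.003,-0.0015,0,-0.0015,0.0025,0],[-0.003,-0.0015,0,-0.0015,0.0025,0],[-0.003,-0.0015,0,-0.0015,0.0025,0],[-0.003,-0.0015,0,-0.0015,0.0025,0]]'
python3 - <<'E'
from h import *
s=read_state();print(s['ft_force'],s['moment'],np.abs(s['qd']).max());plan()
_,_,R=pose();print(R.as_matrix()[:,2])
E
```

```text
clock: 44.15
tool_pos: [615.5, -174.2, 255.2]
eef_rot: [-0.0, 0.007, 1.0, -0.0]
ft_force: [-22.4, 17.4, 23.3]
opening: 12.7
finger_force: 72.5
[-22.37303465  17.41926906  23.30864962] [ 3.75257735  4.91579064 -0.14297042] 0.0010974363996455424
t 44.15 grasp [ 615.4 -174.2  100.2] psi -0.013 q [ 0.02  0.59  0.22  1.77 -0.17  0.79  1.88] open 12.7
[-5.68731149e-04 -2.02672942e-04 -9.99999818e-01]
```

The tool is vertical and steady, pressing with 22 N on the back stop and 17 N on the side stop, and there is almost no yaw moment. I'm handing it in.

```bash
python3 -c "
from rig import *
print(finish_job())"
```

```text
the job is handed in; nothing more can be done
None
```

I handed the job in at 44 s: all three bottles are upright and fully down in their pockets, and the loaded carrier, still gripped, is pressed against the back stop (about 22 N) and the side stop (about 17 N) with almost no twisting force, though no result came back.

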